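Drive a tapered gib key tight into a drive hub

TASK

Take the red-headed tapered key out of the rack, start it by hand loosely in the gap between the green hub and the shaft, its sloped side towards the brass tongue, and let go of it. Then press it down with the brass drift, gently and by feel, until it sits really tight, without overdriving it, and stand the drift back upright on its round black mat. Leave everything else where it is.

Things in the scene. Friction and masses are not known exactly. Their poses are not given: they have to be found in the camera images.
- key: Tapered steel gib key, 86 mm high, tip down in a rack socket. Origin under the tip, z up. Shank 66 mm long, 14 mm wide (y), its lowest 8 mm bevelled to 8 mm; straight face at x = -8 mm, sloped face at x = +1 mm at the tip, +9.25 mm under the head (1 in 8). Red head on top, to grasp: 22 mm (x -8 to +14) by 20 mm (y) by 20 mm high (z 66 to 86). About 0.12 kg
- hub: Green round hub, fixed on the upright shaft, 92 mm across, top 75 mm above the table. Origin on its axis at table height; x points out through the middle of the keyway, an upright slot 17 mm wide (y), open at the top. Slot's inner wall: the shaft's flat; outer wall: the brass tongue. The hub sits up to 1 mm off the shaft's axis along x
- keyseat (a point): Middle of the shaft's flat at the height of the hub's top, 75 mm above the table, 20.5 mm from the shaft's axis. x points out through the keyway, square to the flat; z up. Fixed. The shaft's end stands 4 mm higher. The gap from here to the tongue starts at 11.7 to 15.6 mm, so the loose key comes to rest with its tip 22 to 53 mm below
- tongue: Brass tongue, outer wall of the keyway, sloped 1 in 8 like the key. It slides out under a drag (the key sinks 1 to 15 mm at a 3 to 5 N push) until it meets a hidden stop; then the push needed rises by 6 to 8 N per mm. Feel for it: a push of 18 to 21 N (on top of the carried weight) is tight, under 16 N may be loose, over 24 N may crack the hub. Origin = hub's
- rack: Grey key rack, 110 x 50 x 45 mm, fixed, two sockets 60 mm apart along its x, 38 mm deep (about 1 mm slack round the keys). Origin under its centre
- spare: A straight key of the same height and width with a blue head in the other socket. Not wanted: leave it there. Origin as for the key
- drift: The brass drift, a hand punch 95 mm high, 0.34 kg, standing on its mat: round foot 40 mm across and 18 mm high, then a round stem 24 mm across up to the top. Origin at the centre of the foot's underside, z up
- mat: Round black rubber mat, 90 mm across, 3 mm thick, fixed; place of the drift. Origin under its centre
- bottle: White squeeze bottle, 60 mm across, 140 mm high. Leave alone. Origin under its centre
- calc: Red pocket calculator, 110 x 65 x 12 mm. Leave alone. Origin under its centre
- pen: Blue pen, 150 mm long, 9 mm thick. Leave alone. Origin under its barrel's middle
- partsbox: Clear parts box with white lid, 87 x 87 x 45 mm. Leave alone. Origin under its centre
- bush1: Steel bush, 28 mm across, 14 mm high. Leave alone. Origin under its centre
- bush2: Second steel bush, the same. Leave alone
Not all that is in view belongs to the job. What is meant by the drift is not blue, and is the smaller of those in its own colour.

How it is judged:
By the outcome, as a careful person would: the job done as asked, in the order asked, and still so for the second after the job is handed in, with the robot touching nothing.
It also fails if it takes over 70 s, if anything falls off the work surface, if the arm or the gripper's body presses on something with over 40 N, if the wrist force passes 120 N, or if a joint passes its speed limit or range.

ROBOT

A 6-joint arm with a two-finger parallel gripper is mounted at the origin on the work surface. World frame = base frame: x ahead of the robot, y to its left, z up, the work surface at z = 0. Lengths are in mm, angles in rad, forces in N, time in s.
With the tool pointing down it reaches from about 350 to 725 mm from the base axis. Payload 6 kg.
Tool frame: the origin (TCP) lies midway between the tips of the shut fingers; the grasp point (between the pads) lies 19 mm behind it; z points along the fingers, y is the line along which they close (so a half turn about z gives the same grasp; the last joint's range is limited). The gripper opens to 85 mm and grips with 20 to 120 N. Pads are 22 mm wide; open, the fingers measure 114 mm over their backs; the gripper's body (76 mm by 85 mm) begins 54 mm behind the grasp point. The pads swing forward as they close: fully open they stand 13 mm farther back than shut.
Start: joints at [-0.866, 0.04, 0.085, 0, -1.615, -0.334], TCP at [217.424, -559.196, 231.261] pointing down, gripper open.
Joint ranges: [-2.56, 2.56], [-1.29, 2.01], [-1.08, 1.49], [-3.29, 1.98], [-2.81, -0.18], [-2.99, 2.99]. Speed limits (rad/s): [2.57, 2.57, 3.01, 3.14, 3.14, 3.14].

INTERFACE

Orientations are given as a unit quaternion [w, x, y, z].
In Python, from bench import readout, imaging, bot gives the robot as it stands.
- The arm moves only by the tool arm_command, never from a script. Its argument "motion" is text: rows parted by semicolons, each of 7 numbers parted by spaces: the turn, a rotation vector about the tool's x, y, z in degrees, then the shift along the tool's x, y, z in mm, then the opening, from 0 (shut) to 1 (fully open). In form: wx wy wz x y z grip; .... A call has 1 to 20 rows; each row shifts and turns the commanded pose from where the row before left it, along the tool's axes as they then stand; what a row does not reach is not made up. A row lasts 1/10 s, in which the tool goes at most 50 mm and 8.59 degrees, less where a joint would pass 70% of its speed; a pose out of reach is approached as far as the arm can. A call is refused whole if a number of a shift passes 50 or a number of a turn 8.59, either way. A call with a gripper value outside its range is refused whole. The fingers move at their own pace and stop on an object; "newtons" is the grip in N (left out, the last holds). Time passes only in rows, so rows that do not move let the fingers close. It gives the time, the measured TCP pose, the force, the opening and the grip force at its end, in the units of the state.
- readout.read_state(): the state, without advancing time (a new reading comes with each control period).
- imaging.capture(name): name is "scene" or "top"; returns a dict with "frame" (400x640x3 uint8, blue, green, red), "vertical_fov" (degrees; the focal length in pixels is half the picture's height over the tangent of half this angle, whatever the lens; pixels are square), "cx", "cy" (the principal point, pixels), "k1" (the pictures are not rectified: a ray, as slopes to the right and down, at radius r is drawn at 1 + k1 r^2 times it, then the intrinsics apply), "rvec" (rotation vector, rad) and "tvec" (3), from world to camera coordinates, as OpenCV has them. Camera axes: x right, y down, z forward; pixel columns grow to the right and rows downward; lengths in mm; the calibration is good to about 2 mm. A picture is of the moment at which its call begins. There is no depth.
- bot.close_job(): hands the job in; it is judged then, once.
The state is a dict: "t": time; "joints": joint angles; "joint_velocities": joint speeds; "tau": joint torques, N m; "position": TCP position; "tool_rot": TCP orientation; "contact_force": force on the tool from outside, world axes, zero at the start; "ft_torque": the same for the moment, N m; "opening": finger opening in mm; "grasp_force": force on a finger pad.
Only numpy, scipy, OpenCV 4.12 (cv2) and the standard library are available. Lean on these libraries where they do the work, as an engineer would, in place of code of your own. Each camera call takes 0.05 s, during which the arm holds its last target. There are 200 camera calls.

## Working session

There is one attempt and no reset: what is moved stays moved. The work goes in short steps, Python scripts to look and compute and a tool call to move; the robot and the scene stay as the last step left them, time stands still between calls to the robot, and variables do not carry over. Pictures are saved under pics/ and viewed, at most 13 in all, crops included, and the job is handed in when it is done.

Besides the shell and the picture viewer there is one more tool, called by a JSON object that holds its "method" and its "body". arm_command: Moves the arm, as the interface text tells. Its arguments: {"type":"object","properties":{"motion":{"type":"string"},"newtons":{"type":"number"}},"required":["motion"]}

```bash
mkdir -p pics; cat > h.py <<'E'
import numpy as np, cv2
from bench import readout, imaging, bot
def cap(n,save=None):
    c=imaging.capture(n)
    if save: cv2.imwrite('pics/'+save+'.png',c['frame'])
    return c
def K(c):
    f=200/np.tan(np.radians(c['vertical_fov'])/2)
    return np.array([[f,0,c['cx']],[0,f,c['cy']],[0,0,1.]]),np.array([c['k1'],0,0,0,0.])
def ray(c,p):
    k,d=K(c); R=cv2.Rodrigues(np.array(c['rvec'],float))[0]
    u=cv2.undistortPointsIter(np.array(p,float).reshape(-1,1,2),k,d,None,None,(3,50,1e-9)).reshape(-1,2) if hasattr(cv2,'undistortPointsIter') else cv2.undistortPoints(np.array(p,float).reshape(-1,1,2),k,d).reshape(-1,2)
    D=np.c_[u,np.ones(len(u))]@R
    return -R.T@np.array(c['tvec'],float).ravel(),D
def onz(c,p,z):
    o,D=ray(c,p); return o+D*((z-o[2])/D[:,2:])
def proj(c,P):
    k,d=K(c); return cv2.projectPoints(np.array(P,float).reshape(-1,1,3),np.array(c['rvec'],float),np.array(c['tvec'],float),k,d)[0].reshape(-1,2)
E
python3 - <<'E'
from h import *
for n in('scene','top'):
    c=cap(n,n+'0'); print({k:v for k,v in c.items() if k!='frame'}, ray(c,[[320,200]])[0])
print(readout.read_state())
E
```

```text
{'vertical_fov': 45.36996913319488, 'cx': 314.9720798529447, 'cy': 198.12458572479758, 'k1': -0.11059337226423431, 'rvec': array([ 0.80240811,  2.74633666, -0.80506257]), 'tvec': array([ 479.19981155, -221.51468237, 1273.50669969])} [885.81812414 472.90009372 944.56989173]
{'vertical_fov': 44.84973725090004, 'cx': 324.6355174441698, 'cy': 199.7900794006578, 'k1': -0.1210394450670559, 'rvec': array([ 2.13370243, -2.11915296,  0.19082075]), 'tvec': array([  21.13506855,  572.77313105, 1252.16775302])} [ 338.81902555   22.57892518 1334.59045873]
{'t': 0.1, 'joints': array([-8.66289934e-01,  4.07291241e-02,  8.39037366e-02, -4.12591298e-04,
       -1.61550653e+00, -3.33695038e-01]), 'joint_velocities': array([-0.00229428, -0.00023473,  0.00310929,  0.0034033 ,  0.0003178 ,
       -0.00133147]), 'tau': array([-4.58816212e-03, -3.69346011e+01,  3.48279941e+01,  6.95176318e+00,
       -4.61161311e-03, -1.03276500e-05]), 'position': array([ 217.37836593, -558.91308633,  230.3868822 ]), 'tool_rot': array([-2.01957202e-04, -1.84354122e-01,  9.82859566e-01,  7.68896151e-04]), 'contact_force': array([ 0.34357839, -0.48682292,  0.31290378]), 'ft_torque': array([ 0.03024914, -0.00405264, -0.01474277]), 'grasp_force': 0.0, 'opening': 85.64663324065383}
```

View pics/scene0.png

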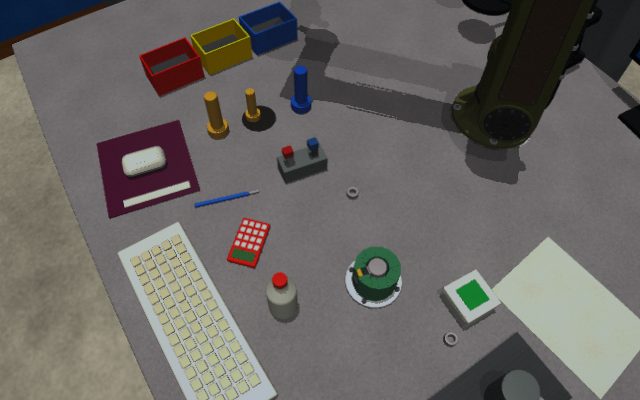

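View pics/top0.png

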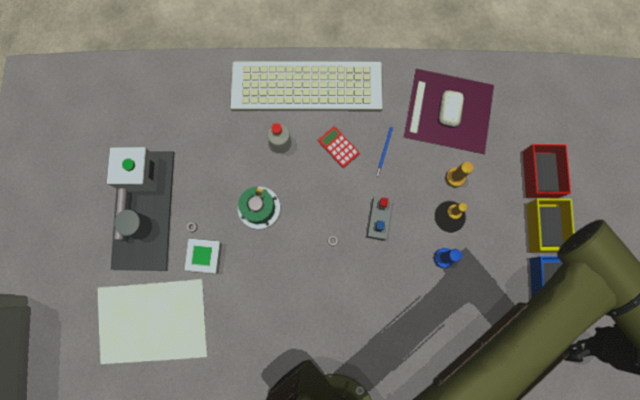

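The scene shows the small drift on its black mat (scene 251,105; top 455,213). The red key head is at scene 287,152 and top 384,203, and the hub is at scene 376,272 and top 256,205 with its slot towards the upper left in the scene view. Next I'll enlarge these areas.

```bash
python3 - <<'E'
import cv2,numpy as np
s=cv2.imread('pics/scene0.png');t=cv2.imread('pics/top0.png')
def cr(i,x,y,w=66,h=50): return cv2.resize(i[y:y+h,x:x+w],(400,300),interpolation=cv2.INTER_CUBIC)
cv2.imwrite('pics/crops.png',np.vstack([np.hstack([cr(s,343,238),cr(t,225,180)]),np.hstack([cr(s,270,132),cr(t,350,190)])]))
E
```

```text
(no output)
```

View pics/crops.png

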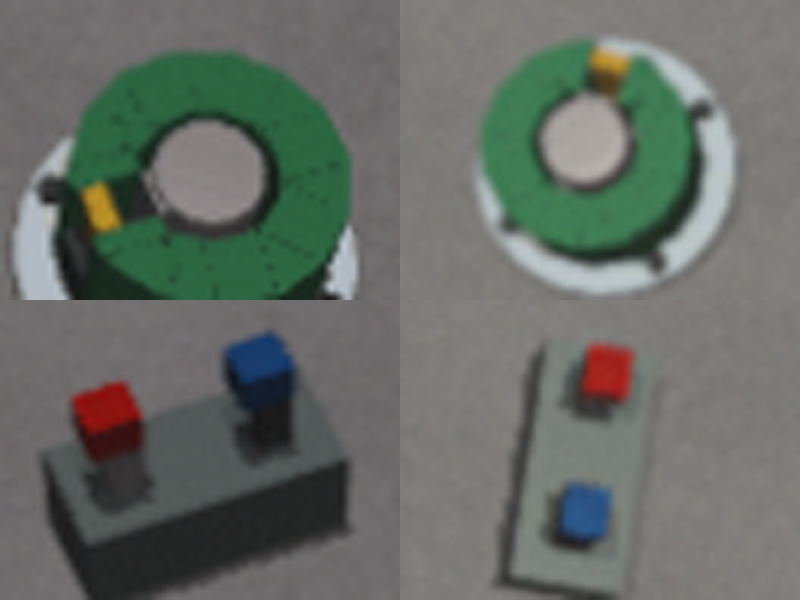

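```bash
cat > m.py <<'E'
from h import *
def mask(im,lo,hi): return cv2.inRange(cv2.cvtColor(im,cv2.COLOR_BGR2HSV),lo,hi)
def cen(m,box):
    x,y,w,h=box; z=np.zeros_like(m); z[y:y+h,x:x+w]=m[y:y+h,x:x+w]
    n,l,s,c=cv2.connectedComponentsWithStats(z); i=1+np.argmax(s[1:,4]); return c[i],s[i],(l==i).astype(np.uint8)
E
python3 - <<'E'
from m import *
cs={n:cap(n) for n in('scene','top')}
box={'scene':dict(hub=(340,235,70,75),red=(272,135,30,40),blue=(300,132,25,30),drift=(235,80,35,50),rack=(265,130,70,60)),
'top':dict(hub=(230,175,50,60),red=(370,190,25,25),blue=(370,215,25,20),drift=(445,195,30,35),rack=(355,190,50,55))}
for n,c in cs.items():
    im=c['frame'];B=box[n];print(n)
    hsv=cv2.cvtColor(im,cv2.COLOR_BGR2HSV)
    # shaft top: bright low-sat inside hub
    x,y,w,h=B['hub']
    sx=(350+ (205/400*66)-7, 238+175/300*50) if n=='scene' else (225+185/400*66,180+140/300*50)
    sx=(343+210/400*66,238+170/300*50) if n=='scene' else sx
    m=mask(im,(0,0,110),(180,60,255)); 
    p,s,_=cen(m,(int(sx[0]-12),int(sx[1]-11),24,22)); print('shaft',p,s,onz(c,[p],79)[0])
    hull=cv2.convexHull(np.argwhere(_)[:,::-1].astype(np.int32)); e=cv2.fitEllipse(hull);print(' ell',e,onz(c,[e[0]],79)[0])
    m=mask(im,(15,120,90),(32,255,255)); p,s,_=cen(m,B['hub']); print('tongue',p,s,onz(c,[p],75)[0])
    m=mask(im,(60,100,85 if n=='top' else 75),(90,255,255)); p,s,_=cen(m,B['hub'])
    e=cv2.fitEllipse(cv2.convexHull(np.argwhere(_)[:,::-1].astype(np.int32)));print('hubtop',s,e,onz(c,[e[0]],75)[0])
    for k,lo,hi in(('red',(0,150,60),(8,255,255)),('blue',(100,130,50),(125,255,255))):
        m=mask(im,lo,hi); p,s,mm=cen(m,B[k]); v=np.median(hsv[...,2][mm>0]); print(k,p,s,v)
        vs=hsv[...,2]*mm; th,_=cv2.threshold(vs[mm>0].reshape(-1,1),0,255,cv2.THRESH_OTSU); t=((vs>th)&(mm>0)).astype(np.uint8)
        p,s,tt=cen(t,B[k]); r=cv2.minAreaRect(np.argwhere(tt)[:,::-1].astype(np.float32)); print(' top thr',th,p,s,r,onz(c,[p],93)[0]);
        q=onz(c,cv2.boxPoints(r),93); print(' edges',np.round((q-np.roll(q,-1,0))[:2,:2],1))
    m=mask(im,(10,120,90),(32,255,255)); p,s,_=cen(m,B['drift']); print('drift',p,s)
E
```

```text
scene
shaft [376.99115044 266.39823009] [368 259  18  16 226] [559.05853527 209.01192956  79.        ]
 ell ((376.70697021484375, 266.6353454589844), (15.763982772827148, 18.637075424194336), 79.66923522949219) [559.84193786 209.11998259  79.        ]
tongue [359.2        272.37142857] [357 269   6   8  35] [594.967757   199.12454526  75.        ]
hubtop [ 354  247   47   42 1020] ((377.2477111816406, 267.2981872558594), (41.405521392822266, 46.443077087402344), 106.26687622070312) [558.28779952 209.64770354  75.        ]
red [286.86764706 149.76470588] [282 146  11   9  68] 139.0
 top thr 112.0 [287.         149.33898305] [282 146  11   8  59] ((286.9499816894531, 149.35000610351562), (6.324554920196533, 9.17060375213623), 71.56504821777344) [ 563.08964413 -129.6364228    93.        ]
 edges [[ 21.1  -3.3]
 [ -5.2 -17.4]]
blue [312.30645161 141.48387097] [308 138  10   8  62] 105.5
 top thr 90.0 [312.5 141. ] [308 138  10   7  52] ((312.5000305175781, 141.0), (6.008327484130859, 8.538147926330566), 71.56504821777344) [ 500.97670403 -119.32663904   93.        ]
 edges [[ 20.2  -3.2]

[... 414 characters left out ...]
p [239 187  34  34 591] ((255.38314819335938, 203.98016357421875), (33.43894958496094, 33.72978973388672), 100.84933471679688) [555.87799732 208.06662374  75.        ]
red [383.57894737 201.70175439] [380 198   8   8  57] 160.0
 top thr 135.0 [383.9375     201.20833333] [381 198   7   8  48] ((384.0, 201.5), (7.0, 6.0), 90.0) [ 562.39211198 -129.6621686    93.        ]
 edges [[-0.1 15.7]
 [18.5 -0.3]]
blue [380.03636364 225.12727273] [377 221   7   9  55] 132.0
 top thr 108.0 [380.10204082 224.69387755] [377 221   7   8  49] ((380.0, 224.5), (7.0, 6.0), 90.0) [ 500.64854076 -118.83449775   93.        ]
 edges [[-0.1 15.6]
 [18.2 -0.2]]
drift [453.15238095 212.12380952] [447 204  15  15 105]
```

```bash
cat >> m.py <<'E'
from scipy.spatial.transform import Rotation as Ro
def tool():
    s=readout.read_state(); q=s['tool_rot']; return s,np.array(s['position']),Ro.from_quat([q[1],q[2],q[3],q[0]]).as_matrix()
def goto(P,xang=None,yaw=None):
    s,p,R=tool(); ya=np.degrees(np.arctan2(R[1,1],R[0,1])); print('pos',p.round(1),'tool y ang',round(ya,2),'zaxis',R[:,2].round(4),'F',s['contact_force'].round(2),'open',round(s['opening'],1),s['grasp_force'],'t',s['t'])
    a=0
    if yaw is not None:
        a=-(yaw-ya); print('turn tool z',round(a,2)); R=R@Ro.from_rotvec([0,0,np.radians(a)]).as_matrix()
    print('shift after turn',(R.T@(np.array(P)-p)).round(2))
E
python3 -c "
from m import *
goto([562.7,-129.6,150],yaw=80.4)"
```

```text
pos [ 217.4 -559.   230.7] tool y ang 111.25 zaxis [-5.e-04  1.e-03 -1.e+00] F [-0.29  0.15 -0.65] open 85.3 0.0 t 0.2
turn tool z 30.85
shift after turn [-268.91  480.92   80.92]
```

{"method": "arm_command", "body": {"motion": "0 0 7.7 0 0 0 0.6; 0 0 7.7 0 0 0 0.6; 0 0 7.7 0 0 0 0.6; 0 0 7.7 0 0 0 0.6; 0 0 0 -19.2 34.35 0 0.6; 0 0 0 -19.2 34.35 0 0.6; 0 0 0 -19.2 34.35 0 0.6; 0 0 0 -19.2 34.35 0 0.6; 0 0 0 -19.2 34.35 0 0.6; 0 0 0 -19.2 34.35 0 0.6; 0 0 0 -19.2 34.35 0 0.6; 0 0 0 -19.2 34.35 0 0.6; 0 0 0 -19.2 34.35 0 0.6; 0 0 0 -19.2 34.35 0 0.6; 0 0 0 -19.2 34.35 0 0.6; 0 0 0 -19.2 34.35 0 0.6; 0 0 0 -19.2 34.35 0 0.6; 0 0 0 -19.2 34.35 0 0.6; 0 0 0 0 0 30 0.6; 0 0 0 0 0 30 0.6", "newtons": 40}}

```text
t: 2.2
position: [563.3, -128.3, 170.7]
tool_rot: [0.0, 0.082, 0.997, 0.0]
contact_force: [-0.5, 0.3, -0.8]
opening: 51.3
grasp_force: 0.0
```

```bash
python3 -c "
from m import *
goto([562.7,-129.6,66],yaw=80.4)"
```

```text
pos [ 563.3 -128.3  170.7] tool y ang 80.56 zaxis [ 1.e-03  4.e-04 -1.e+00] F [-0.46  0.27 -0.84] open 51.3 0.0 t 2.2
turn tool z 0.16
shift after turn [  0.42  -1.45 104.65]
```

{"method": "arm_command", "body": {"motion": "0 0 0 0 -1.4 21 0.5; 0 0 0 0.4 0 21 0.5; 0 0 0 0 0 21 0.5; 0 0 0 0 0 21 0.5; 0 0 0 0 0 15 0.5; 0 0 0 0 0 5.5 0.5; 0 0 0 0 0 0 0.5; 0 0 0 0 0 0 0.1; 0 0 0 0 0 0 0.1; 0 0 0 0 0 0 0.1; 0 0 0 0 0 0 0.1; 0 0 0 0 0 0 0.1; 0 0 0 0 0 0 0.1; 0 0 0 0 0 0 0.1", "newtons": 30}}

```text
t: 3.6
position: [562.5, -130.9, 68.1]
tool_rot: [0.001, 0.083, 0.997, -0.0]
contact_force: [-0.3, 0.4, 6.5]
opening: 19.5
grasp_force: 32.7
```

```bash
python3 -c "
from m import *
goto([562.7,-129.6,66],yaw=80.4)
a=cap('scene','g1');b=cap('top','g1t')
cr=lambda c:(lambda x,y:cv2.resize(c['frame'][y-30:y+30,x-40:x+40],(400,300),interpolation=cv2.INTER_CUBIC))(*proj(c,[562,-129,80])[0].astype(int))
cv2.imwrite('pics/g1c.png',np.hstack([cr(a),cr(b)]))"
```

```text
pos [ 562.5 -130.9   68.1] tool y ang 80.46 zaxis [ 2.2e-03 -3.0e-04 -1.0e+00] F [-0.25  0.43  6.5 ] open 19.5 32.65712320804596 t 3.6
turn tool z 0.06
shift after turn [-0.02  1.37  2.13]
```

View pics/g1c.png

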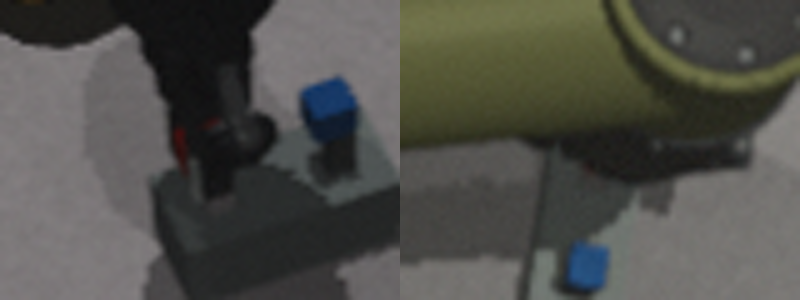

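The crop shows the fingers closed on the red head. An opening of 19.5 mm means they hold its 20 mm width. I'll lift it and check which way the slope faces.

{"method": "arm_command", "body": {"motion": "0 0 0 0 0 -8 0.1; 0 0 0 0 0 -10 0.1; 0 0 0 0 0 -20 0.1; 0 0 0 0 0 -25 0.1; 0 0 0 0 0 -25 0.1; 0 0 0 0 0 -20 0.1; 0 0 0 0 0 0 0.1; 0 0 0 0 0 0 0.1"}}

```text
t: 4.5
position: [561.4, -130.7, 174.6]
tool_rot: [-0.0, 0.083, 0.997, 0.0]
contact_force: [-0.3, 0.4, -2.8]
opening: 19.1
grasp_force: 31.7
```

```bash
python3 -c "
from m import *
goto([562.7,-129.6,66],yaw=80.4)
a=cap('scene','g2')
p=tool()[1]; print(proj(a,[p,p-[0,0,60]]))
x,y=proj(a,p-[0,0,20])[0].astype(int)
cv2.imwrite('pics/g2c.png',cv2.resize(a['frame'][y-30:y+30,x-40:x+40],(800,600),interpolation=cv2.INTER_CUBIC))"
```

```text
pos [ 561.4 -130.7  174.6] tool y ang 80.44 zaxis [-4.e-04  7.e-04 -1.e+00] F [-0.29  0.38 -2.85] open 19.1 31.744592785835266 t 4.5
turn tool z 0.04
shift after turn [ -1.11   1.24 108.63]
[[286.13223624 124.95679761]
 [287.17921215 142.87956217]]
```

View pics/g2c.png

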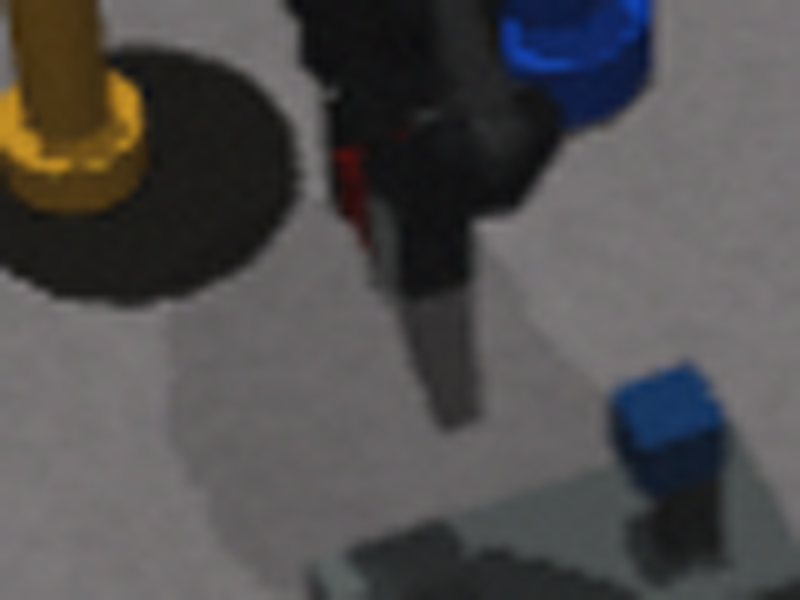

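```bash
python3 -c "
from m import *
goto([591,200.4,160],yaw=75.5)
a=cap('scene'); s,p,R=tool(); kx=-R[:,0]; ky=R[:,1]
x,y=proj(a,p-[0,0,20])[0].astype(int)
for d in(-3,):
  for X,Y,z in((-8,7,8),(-8,7,30),(-8,4,0),(1,4,0),(4.75,7,30),(4.75,-7,30),(1,-4,0)):
    P=p+kx*(X+d)+ky*Y+[0,0,z-61.1]; print(X,Y,z,(10*(proj(a,P)[0]-[x-40,y-30]+.5)).round())
"
```

```text
pos [ 561.1 -130.7  173.6] tool y ang 80.44 zaxis [-2.e-03  7.e-04 -1.e+00] F [ 0.11 -0.6  -2.46] open 19.2 31.738573908805847 t 4.55
turn tool z 4.94
shift after turn [ 53.91 328.03  13.79]
-8 7 8 [474. 412.]
-8 7 30 [471. 348.]
-8 4 0 [470. 426.]
1 4 0 [432. 438.]
4.75 7 30 [417. 365.]
4.75 -7 30 [393. 320.]
1 -4 0 [419. 412.]
```

{"method": "arm_command", "body": {"motion": "0 0 4.94 0 0 0 0.1; 0 0 0 5.4 32.8 0 0.1; 0 0 0 5.4 32.8 0 0.1; 0 0 0 5.4 32.8 0 0.1; 0 0 0 5.4 32.8 0 0.1; 0 0 0 5.4 32.8 0 0.1; 0 0 0 5.4 32.8 0 0.1; 0 0 0 5.4 32.8 0 0.1; 0 0 0 5.4 32.8 0 0.1; 0 0 0 5.4 32.8 0 0.1; 0 0 0 5.4 32.8 0 0.1; 0 0 0 0 0 14 0.1; 0 0 0 0 0 10 0.1; 0 0 0 0 0 0 0.1; 0 0 0 0 0 0 0.1"}}

```text
t: 6.1
position: [591.4, 199.0, 150.3]
tool_rot: [-0.0, 0.127, 0.992, -0.001]
contact_force: [1.1, 0.1, -0.7]
opening: 19.3
grasp_force: 31.7
```

```bash
python3 -c "
from m import *
goto([591,200.4,150],yaw=75.5)
a=cap('scene','g3');b=cap('top','g3t'); s,p,R=tool(); kx=-R[:,0]; ky=R[:,1]
x,y=proj(a,[580,203,85])[0].astype(int)
S=cv2.resize(a['frame'][y-30:y+30,x-40:x+40],(800,600),interpolation=cv2.INTER_CUBIC)
cv2.imwrite('pics/g3c.png',S)
for X,Y,z in((-8,7,8),(-8,7,30),(-8,4,0),(1,4,0),(4.75,7,30),(4.75,-7,30),(1,-4,0)):
    P=p+kx*(X-3)+ky*Y+[0,0,z-61.1]; print(X,Y,z,(10*(proj(a,P)[0]-[x-40,y-30]+.5)).round())
k=np.array([.968,-.25,0]);l=np.array([.25,.968,0]);O=np.array([558.9,208.7,75])
for X,Y,z in((20.5,8.5,0),(20.5,-8.5,0),(33,8.5,0),(33,-8.5,0)): print(X,Y,(10*(proj(a,O+k*X+l*Y)[0]-[x-40,y-30]+.5)).round())
"
```

```text
pos [591.4 199.  150.3] tool y ang 75.45 zaxis [-9.e-04 -1.e-03 -1.e+00] F [ 1.09  0.12 -0.73] open 19.3 31.66665494441986 t 6.1
turn tool z -0.05
shift after turn [0.7  1.24 0.34]
-8 7 8 [428. 307.]
-8 7 30 [440. 259.]
-8 4 0 [418. 311.]
1 4 0 [375. 324.]
4.75 7 30 [377. 278.]
4.75 -7 30 [351. 214.]
1 -4 0 [360. 288.]
20.5 8.5 [432. 363.]
20.5 -8.5 [401. 288.]
33 8.5 [373. 381.]
33 -8.5 [342. 306.]
```

View pics/g3c.png

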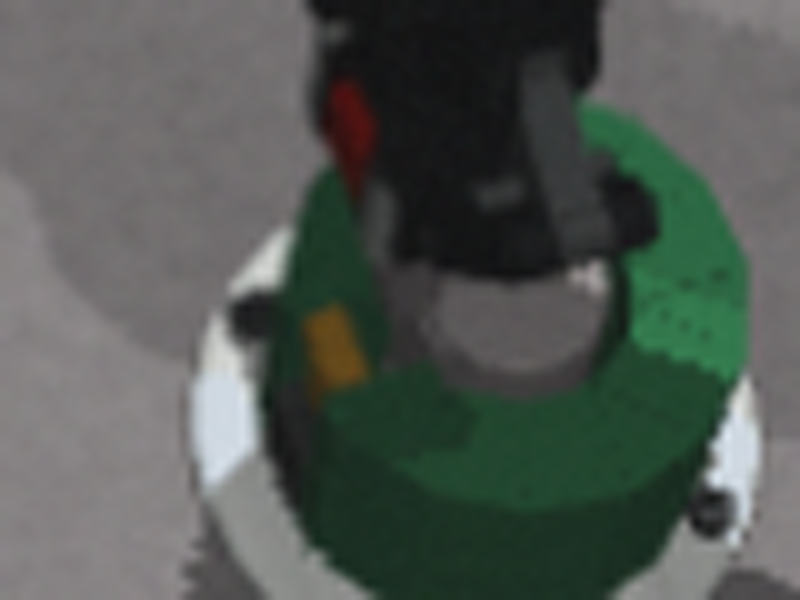

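The tongue's inner edge runs from (342,306) to (368,381) in this crop, which agrees with my hub estimate. The key tip blends into the slot, so I'll stretch the contrast.

```bash
python3 -c "
from m import *
f=lambda n:cv2.imread('pics/'+n)
a=f('g3.png');c=dict(imaging.capture('scene'))
x,y=proj(c,[580,203,85])[0].astype(int)
g=lambda i:cv2.convertScaleAbs(cv2.resize(i[y-16:y+22,x-20:x+20],(400,380),interpolation=cv2.INTER_CUBIC),alpha=2.2,beta=-20)
cv2.imwrite('pics/g3d.png',np.hstack([g(a),g(f('scene0.png'))])); print(x,y)
s=c['frame']; print(s[y-6:y+9:1,x-4:x+8].mean(2).astype(int))
"
```

```text
366 268
[[55 66 52 31 22 22 25 22 20 20 24 20]
 [54 65 56 34 22 21 25 21 22 20 21 21]
 [46 52 57 44 38 44 47 30 20 21 19 19]
 [40 43 50 53 55 57 58 49 49 53 42 31]
 [40 44 50 57 59 59 59 59 70 79 79 74]
 [38 42 49 55 57 58 58 61 80 86 88 88]
 [35 38 45 57 58 59 61 67 83 87 88 88]
 [37 37 42 52 55 58 63 73 85 90 90 88]
 [36 36 36 46 50 51 74 68 84 89 88 87]
 [38 36 38 45 47 48 65 71 80 87 89 92]
 [41 35 37 47 48 46 51 68 73 77 89 90]
 [46 35 41 46 48 50 48 60 63 62 67 85]
 [53 40 52 48 45 42 44 50 56 56 58 65]
 [55 42 45 44 40 40 40 42 55 56 60 59]
 [47 40 43 42 41 41 40 41 49 54 56 61]]
```

View pics/g3d.png

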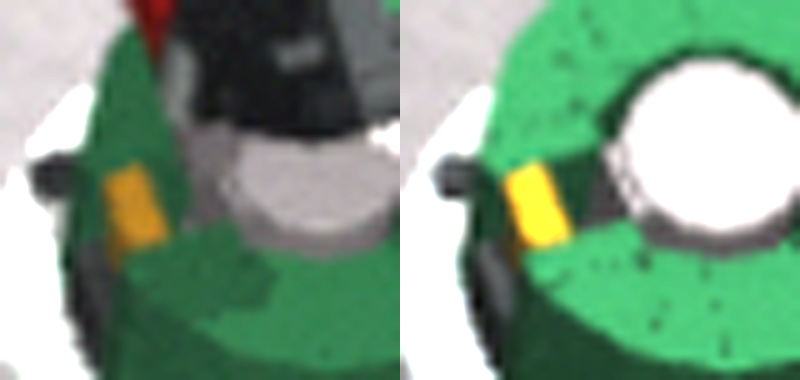

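In the stretched crop (added 200,140 to match the last one), the tip is at about (385–430,330), just above the slot and slightly close to the shaft flat. I'll nudge it outwards and lower it by feel.

{"method": "arm_command", "body": {"motion": "0 0 0 -0.8 0.6 0 0.1; 0 0 0 0 0 5 0.1; 0 0 0 0 0 4 0.1; 0 0 0 0 0 3 0.1; 0 0 0 0 0 3 0.1; 0 0 0 0 0 2 0.1; 0 0 0 0 0 2 0.1; 0 0 0 0 0 0 0.1"}}

```text
t: 7.05
position: [592.3, 200.5, 131.5]
tool_rot: [-0.0, 0.126, 0.992, -0.0]
contact_force: [-0.8, 0.6, -0.8]
opening: 19.7
grasp_force: 31.7
```

{"method": "arm_command", "body": {"motion": "0 0 0 0 0 2 0.1; 0 0 0 0 0 2 0.1; 0 0 0 0 0 2 0.1; 0 0 0 0 0 2 0.1; 0 0 0 0 0 0 0.1"}}

```text
t: 7.55
position: [592.2, 200.5, 123.3]
tool_rot: [-0.0, 0.126, 0.992, -0.0]
contact_force: [-0.4, -0.2, -0.8]
opening: 19.5
grasp_force: 31.7
```

```bash
python3 -c "
from m import *
goto([591,200.4,150],yaw=75.5)
a=cap('scene','g4')
x,y=366,262
g=lambda i:cv2.convertScaleAbs(cv2.resize(i[y-25:y+25,x-20:x+30],(600,600),interpolation=cv2.INTER_CUBIC),alpha=2.2,beta=-20)
cv2.imwrite('pics/g4d.png',g(a['frame']))
"
```

```text
pos [592.2 200.5 123.3] tool y ang 75.5 zaxis [-7.e-04 -2.e-04 -1.e+00] F [-0.42 -0.22 -0.84] open 19.5 31.716211438179016 t 7.55
turn tool z 0.0
shift after turn [  1.18  -0.41 -26.73]
```

View pics/g4d.png

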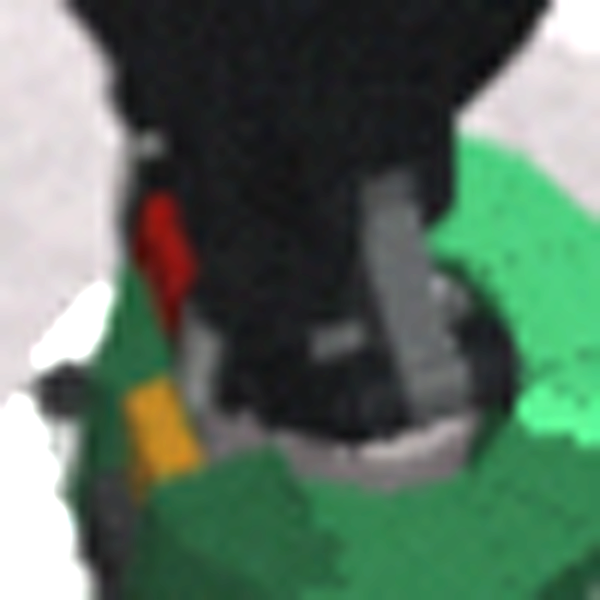

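The key shank is in the slot beside the tongue (tongue at 165,430 in the crop). I'll keep lowering.

{"method": "arm_command", "body": {"motion": "0 0 0 0 0 2 0.1; 0 0 0 0 0 2 0.1; 0 0 0 0 0 2 0.1; 0 0 0 0 0 2 0.1; 0 0 0 0 0 0 0.1"}}

```text
t: 8.1
position: [592.2, 200.5, 115.3]
tool_rot: [-0.0, 0.126, 0.992, -0.0]
contact_force: [0.1, -0.6, -1.4]
opening: 19.4
grasp_force: 31.7
```

{"method": "arm_command", "body": {"motion": "0 0 0 0 0 1.5 0.1; 0 0 0 0 0 1.5 0.1; 0 0 0 0 0 1.5 0.1; 0 0 0 0 0 0 0.1"}}

```text
t: 8.5
position: [592.2, 200.6, 111.0]
tool_rot: [-0.0, 0.126, 0.992, 0.0]
contact_force: [-1.0, 0.3, -1.6]
opening: 19.0
grasp_force: 31.7
```

{"method": "arm_command", "body": {"motion": "0 0 0 0 0 1.5 0.1; 0 0 0 0 0 1.5 0.1; 0 0 0 0 0 0 0.1; 0 0 0 0.5 0 0 0.1; 0 0 0 0.5 0 0 0.1; 0 0 0 0 0 0 0.1"}}

```text
t: 9.1
position: [591.7, 200.8, 108.1]
tool_rot: [0.0, 0.126, 0.992, 0.0]
contact_force: [1.0, -0.2, -2.4]
opening: 19.1
grasp_force: 31.7
```

{"method": "arm_command", "body": {"motion": "0 0 0 0.5 0 0 0.1; 0 0 0 0 0 0 0.1; 0 0 0 0 0 0 0.1"}}

```text
t: 9.4
position: [591.2, 200.9, 108.3]
tool_rot: [0.0, 0.126, 0.992, 0.0]
contact_force: [1.3, -0.3, -1.2]
opening: 19.5
grasp_force: 31.6
```

{"method": "arm_command", "body": {"motion": "0 0 0 0.5 0 0 0.1; 0 0 0 0.5 0 0 0.1; 0 0 0 0 0 0 0.1; 0 0 0 0 0 0 0.1"}}

```text
t: 9.8
position: [590.3, 201.1, 108.4]
tool_rot: [0.0, 0.126, 0.992, 0.0]
contact_force: [4.0, -1.8, -2.5]
opening: 19.8
grasp_force: 31.5
```

{"method": "arm_command", "body": {"motion": "0 0 0 -0.5 0 0 0.1; 0 0 0 0 0 1.5 0.1; 0 0 0 0 0 1.5 0.1; 0 0 0 0 0 1.5 0.1; 0 0 0 0 0 1.5 0.1; 0 0 0 0 0 0 0.1; 0 0 0 0 0 0 0.1"}}

```text
t: 10.5
position: [590.5, 201.1, 102.4]
tool_rot: [0.0, 0.126, 0.992, 0.0]
contact_force: [1.5, -0.5, 0.8]
opening: 19.3
grasp_force: 32.0
```

{"method": "arm_command", "body": {"motion": "0 0 0 0 0 1 0.1; 0 0 0 0 0 1 0.1; 0 0 0 0 0 0 0.1; 0 0 0 0 0 0 0.1"}}

```text
t: 10.9
position: [590.6, 201.1, 100.7]
tool_rot: [0.0, 0.126, 0.992, 0.0]
contact_force: [0.5, -1.2, 4.2]
opening: 19.6
grasp_force: 32.4
```

{"method": "arm_command", "body": {"motion": "0 0 0 0 0 -0.5 0.1; 0 0 0 0 0 0 0.4; 0 0 0 0 0 0 0.4; 0 0 0 0 0 0 0.4; 0 0 0 0 0 0 0.4; 0 0 0 0 0 -10 0.4; 0 0 0 0 0 -30 0.4; 0 0 0 0 0 -40 0.4; 0 0 0 -15 -40 -20 0.4; 0 0 0 -15 -40 0 0.4; 0 0 0 -15 -40 0 0.4; 0 0 0 -15 -40 0 0.4; 0 0 0 0 0 0 0.6"}}

```text
t: 12.2
position: [608.8, 26.8, 202.1]
tool_rot: [0.001, 0.128, 0.992, -0.0]
contact_force: [-0.4, -0.2, 0.1]
opening: 47.4
grasp_force: 0.0
```

```bash
python3 -c "
from m import *
goto([591,200.4,150],yaw=75.5)
a=cap('scene','g5');b=cap('top','g5t')
S=lambda i,x,y:cv2.convertScaleAbs(cv2.resize(i[y-25:y+25,x-20:x+20],(400,500),interpolation=cv2.INTER_CUBIC),alpha=1.6)
cv2.imwrite('pics/g5d.png',np.hstack([S(a['frame'],366,262),S(b['frame'],257,195)]))
for c,box in((a,(340,220,60,60)),(b,(235,170,50,50))):
  p,s,m=cen(mask(c['frame'],(0,150,60),(8,255,255)),box); print(p,s)
  hs=cv2.cvtColor(c['frame'],cv2.COLOR_BGR2HSV)[...,2]; th,_=cv2.threshold(hs[m>0].reshape(-1,1),0,255,cv2.THRESH_OTSU)
  p,s,t=cen(((hs>th)&(m>0)).astype(np.uint8),box); print(th,p,s,onz(c,[p],126)[0])
  for n,bx in(('scene',(235,75,35,35)),('top',(445,195,30,35))): pass
for c,box in((a,(235,80,35,50)),(b,(440,195,40,40))):
  p,s,m=cen(mask(c['frame'],(10,120,90),(32,255,255)),box); print('drift',p,s)
  print(cv2.convexHull(np.argwhere(m)[:,::-1].astype(np.int32)).reshape(-1,2).tolist())
  mk=((c['frame'].max(2)<45)).astype(np.uint8)
  p,s,m=cen(mk,(235,90,45,45) if c is a else (430,195,45,45)); e=cv2.fitEllipse(cv2.convexHull(np.argwhere(m)[:,::-1].astype(np.int32)));print('mat',s,e,onz(c,[e[0]],3)[0])
"
```

```text
pos [608.8  26.8 202.1] tool y ang 75.24 zaxis [ 1.e-03 -5.e-04 -1.e+00] F [-0.4  -0.25  0.11] open 47.4 0.0 t 12.2
turn tool z -0.26
shift after turn [ 60.72 163.67  51.97]
[364.76470588 263.63235294] [358 257  14  15 136]
80.0 [364.76086957 262.43478261] [359 258  13  10  92] [591.38019136 204.27504576 126.        ]
[255.79661017 188.98305085] [252 184   8  10  59]
97.0 [255.74418605 188.30232558] [253 184   7   9  43] [587.70162085 200.96429251 126.        ]
drift [252.175  113.8875] [245 108  15  11  80]
[[259, 115], [256, 117], [252, 118], [250, 118], [247, 117], [246, 116], [245, 114], [245, 112], [246, 110], [247, 109], [257, 108], [259, 110]]
mat [242 106  34  25 443] ((258.4331970214844, 118.2470703125), (24.28011131286621, 32.85602569580078), 82.5403060913086) [ 538.832941   -323.63189743    3.        ]
drift [456.2752809  210.26404494] [447 203  20  16 178]
[[466, 208], [461, 215], [458, 218], [452, 218], [450, 217], [449, 216], [447, 212], [447, 211], [448, 208], [449, 206], [452, 204], [461, 203], [464, 203], [465, 204], [466, 206]]Traceback (most recent call last):
  File "<string>", line 16, in <module>
    p,s,m=cen(mk,(235,90,45,45) if c is a else (430,195,45,45)); e=cv2.fitEllipse(cv2.convexHull(np.argwhere(m)[:,::-1].astype(np.int32)));print('mat',s,e,onz(c,[e[0]],3)[0])
                                                                   ~~~~~~~~~~~~~~^^^^^^^^^^^^^^^^^^^^^^^^^^^^^^^^^^^^^^^^^^^^^^^^^^^^^^^^^
cv2.error: OpenCV(4.12.0) /io/opencv/modules/imgproc/src/shapedescr.cpp:361: error: (-201:Incorrect size of input array) There should be at least 5 points to fit the ellipse in function 'fitEllipseNoDirect'
```

View pics/g5d.png

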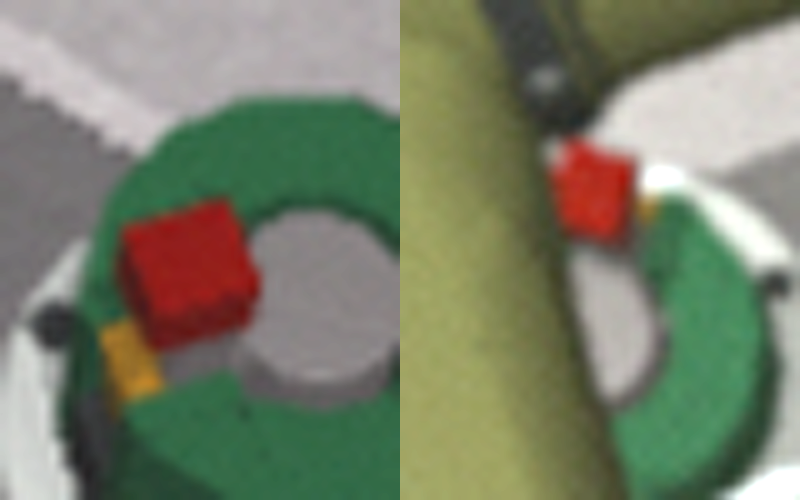

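The key stands upright in the slot and clear of the gripper, with its head over the keyway. Next I'll find the drift.

```bash
python3 -c "
from m import *
for n,x,y,w,h in(('scene',238,80,32,42),('top',440,196,34,28)):
  im=cv2.imread('pics/%s0.png'%n); m=mask(im,(8,110,40),(34,255,255))[y:y+h,x:x+w]
  V=im.max(2)[y:y+h,x:x+w]
  print(n,'col0',x)
  for r in range(h):
    c=np.flatnonzero(m[r])
    if len(c): print(y+r,' '.join('%3d'%(V[r,k] if m[r,k] else 0) for k in range(w)))
c=cap('top'); c2=cap('scene')
for P in([540,-310,98],[540,-310,21],[540,-310,3]): print(P,proj(c2,P)[0],proj(c,P)[0])
"
```

```text
scene col0 238
88   0   0   0   0   0   0   0   0   0   0 143 150 151 146   0   0   0   0   0   0   0   0   0   0   0   0   0   0   0   0   0   0
89   0   0   0   0   0   0   0   0 147 160 174 174 176 175 168 146   0   0   0   0   0   0   0   0   0   0   0   0   0   0   0   0
90   0   0   0   0   0   0   0   0 178 178 178 173 175 174 178 175   0   0   0   0   0   0   0   0   0   0   0   0   0   0   0   0
91   0   0   0   0   0   0   0 140 180 180 180 178 173 177 178 176 121   0   0   0   0   0   0   0   0   0   0   0   0   0   0   0
92   0   0   0   0   0   0   0 134 180 181 180 180 176 176 178 153  82   0   0   0   0   0   0   0   0   0   0   0   0   0   0   0
93   0   0   0   0   0   0   0 108 147 173 181 180 154 168 153  98  61   0   0   0   0   0   0   0   0   0   0   0   0   0   0   0
94   0   0   0   0   0   0   0   0  87 123 132 146 108 118  98  63  63   0   0   0   0   0   0   0   0   0   0   0   0   0   0   0
95   0   0   0   0   0   0   0   0  65  75  77  94  80  73  69  65  62   0   0   0   0   0   0   0   0   0   0   0   0   0   0   0
96   0   0   0   0   0   0   0   0  6
[... 5298 characters left out ...]
1 190 171 126   0   0   0   0   0   0   0   0   0   0   0   0   0
217   0   0   0   0   0   0   0   0   0   0  85 117 144 175 183 183 183 181 162 122  72   0   0   0   0   0   0   0   0   0   0   0   0   0
218   0   0   0   0   0   0   0   0   0   0   0  66  90 123 130 132 136 116  95   0   0   0   0   0   0   0   0   0   0   0   0   0   0   0
219   0   0   0   0   0   0   0   0   0   0   0   0   0  67  68  71  73   0   0   0   0   0   0   0   0   0   0   0   0   0   0   0   0   0
[540, -310, 98] [257.39092035  95.71884037] [453.10249209 209.77952186]
[540, -310, 21] [259.98411949 117.01497891] [445.90176658 214.21838877]
[540, -310, 3] [260.55642372 121.69173978] [444.33242569 215.18487346]
```

```bash
python3 -c "
from m import *
c=cap('top'); c2=cap('scene')
print(onz(c2,[[249.8,91.1]],98),onz(c,[[462.4,206.8]],98),onz(c,[[454.6,211.4]],21),onz(c2,[[253.1,112.8]],21))
im=cv2.imread('pics/top0.png');g=im[190:240,425:475].max(2); print(onz(c2,[[258.4,118.2]],3))
ys,xs=np.nonzero(g<60); print(xs.min()+425,xs.max()+425,ys.min()+190,ys.max()+190)
goto([542,-330,200],yaw=75.5); print(tool()[0]['joints'])
"
```

```text
[[ 548.17385866 -334.23349597   98.        ]] [[ 548.01766694 -335.04462696   98.        ]] [[ 548.00719397 -334.74633446   21.        ]] [[ 547.98137304 -332.65051749   21.        ]]
[[ 538.82621448 -323.82521017    3.        ]]
435 464 202 231
pos [608.5  32.2 200.9] tool y ang 75.58 zaxis [ 0.e+00  3.e-04 -1.e+00] F [ 0.05  0.17 -0.17] open 51.2 0.0 t 12.5
turn tool z 0.08
shift after turn [ -26.29 -367.28    0.84]
[ 3.80997166e-01  6.36068286e-02  5.41782062e-02 -2.46172759e-04
 -1.56124331e+00 -2.20342461e+00]
```

{"method": "arm_command", "body": {"motion": "0 0 0 -3 -33.6 0 0.6; 0 0 0 -3 -33.6 0 0.6; 0 0 0 -3 -33.6 0 0.6; 0 0 0 -3 -33.6 0 0.6; 0 0 0 -3 -33.6 0 0.6; 0 0 0 -3 -33.6 0 0.6; 0 0 0 -3 -33.6 0 0.6; 0 0 0 -3 -33.6 0 0.6; 0 0 0 -3 -33.6 0 0.6; 0 0 0 -3 -33.6 0 0.6; 0 0 0 -3 -33.6 0 0.6; 0 0 0 0 0 20 0.6; 0 0 0 0 0 20 0.6; 0 0 0 0 0 20 0.6; 0 0 0 0 0 0 0.6; 0 0 0 0 0 0 0.6"}}

```text
t: 14.1
position: [548.3, -334.5, 141.2]
tool_rot: [-0.0, 0.126, 0.992, -0.0]
contact_force: [0.0, 0.8, 1.6]
opening: 51.2
grasp_force: 0.0
```

```bash
python3 -c "
from m import *
goto([548.1,-334.5,56],yaw=75.5)"
```

```text
pos [ 548.3 -334.5  141.2] tool y ang 75.57 zaxis [-5.e-04 -4.e-04 -1.e+00] F [0.03 0.78 1.56] open 51.2 0.0 t 14.1
turn tool z 0.07
shift after turn [ 1.900e-01 -4.000e-02  8.521e+01]
```

{"method": "arm_command", "body": {"motion": "0 0 0 0 0 20 0.6; 0 0 0 0 0 20 0.6; 0 0 0 0 0 20 0.6; 0 0 0 0 0 15 0.6; 0 0 0 0 0 10 0.6; 0 0 0 0 0 0 0.6; 0 0 0 0 0 0 0.1; 0 0 0 0 0 0 0.1; 0 0 0 0 0 0 0.1; 0 0 0 0 0 0 0.1; 0 0 0 0 0 0 0.1; 0 0 0 0 0 0 0.1; 0 0 0 0 0 0 0.1", "newtons": 90}}

```text
t: 15.4
position: [548.7, -335.4, 57.4]
tool_rot: [0.001, 0.126, 0.992, -0.0]
contact_force: [-1.0, 0.7, 6.4]
opening: 22.1
grasp_force: 87.7
```

{"method": "arm_command", "body": {"motion": "0 0 0 0 0 -5 0.1; 0 0 0 0 0 -15 0.1; 0 0 0 0 0 -30 0.1; 0 0 0 0 0 -40 0.1; 0 0 0 0 0 -40 0.1; 0 0 0 0 0 -30 0.1; 0 0 0 0 0 0 0.1; 0 0 0 0 0 0 0.1"}}

```text
t: 16.2
position: [548.1, -334.6, 216.0]
tool_rot: [0.0, 0.126, 0.992, 0.0]
contact_force: [0.3, -0.3, -4.9]
opening: 21.8
grasp_force: 88.5
```

```bash
python3 -c "
from m import *
goto([589.5,201.2,200],yaw=75.5)"
```

```text
pos [ 548.1 -334.6  216. ] tool y ang 75.51 zaxis [ 7.e-04  9.e-04 -1.e+00] F [ 0.34 -0.3  -4.91] open 21.8 88.48504543304443 t 16.2
turn tool z 0.01
shift after turn [ 94.04 529.12  16.55]
```

{"method": "arm_command", "body": {"motion": "0 0 0 5.88 33.07 0 0.1; 0 0 0 5.88 33.07 0 0.1; 0 0 0 5.88 33.07 0 0.1; 0 0 0 5.88 33.07 0 0.1; 0 0 0 5.88 33.07 0 0.1; 0 0 0 5.88 33.07 0 0.1; 0 0 0 5.88 33.07 0 0.1; 0 0 0 5.88 33.07 0 0.1; 0 0 0 5.88 33.07 0 0.1; 0 0 0 5.88 33.07 0 0.1; 0 0 0 5.88 33.07 0 0.1; 0 0 0 5.88 33.07 0 0.1; 0 0 0 5.88 33.07 0 0.1; 0 0 0 5.88 33.07 0 0.1; 0 0 0 5.88 33.07 0 0.1; 0 0 0 5.88 33.07 0 0.1; 0 0 0 0 0 10 0.1; 0 0 0 0 0 10 0.1; 0 0 0 0 0 0 0.1; 0 0 0 0 0 0 0.1"}}

```text
t: 18.2
position: [589.1, 199.8, 195.0]
tool_rot: [-0.001, 0.127, 0.992, -0.001]
contact_force: [0.4, -0.2, -3.1]
opening: 22.2
grasp_force: 89.2
```

{"method": "arm_command", "body": {"motion": "0 0 0 0 0 0 0.1; 0 0 0 0 0 0 0.1"}}

```text
t: 18.4
position: [589.6, 200.3, 196.5]
tool_rot: [0.0, 0.127, 0.992, 0.0]
contact_force: [-0.5, -0.1, -3.5]
opening: 22.2
grasp_force: 89.2
```

```bash
python3 -c "
from m import *
goto([589.5,201.2,180],yaw=75.5)
a=cap('scene','g6'); f=[]
for i in range(10): imaging.capture('scene'); f.append(readout.read_state()['contact_force'])
print(np.mean(f,0),np.std(f,0))
x,y=proj(a,[590,201,140])[0].astype(int)
cv2.imwrite('pics/g6d.png',cv2.convertScaleAbs(cv2.resize(a['frame'][y-35:y+35,x-35:x+35],(600,600),interpolation=cv2.INTER_CUBIC),alpha=1.8))
"
```

```text
pos [589.6 200.3 196.5] tool y ang 75.46 zaxis [ 9.e-04  6.e-04 -1.e+00] F [-0.45 -0.13 -3.47] open 22.2 89.17387247085571 t 18.4
turn tool z -0.04
shift after turn [ 0.32  0.78 16.54]
[-0.1195932  -0.15679994 -3.46615461] [0.47313    0.48562998 0.35973922]
```

View pics/g6d.png

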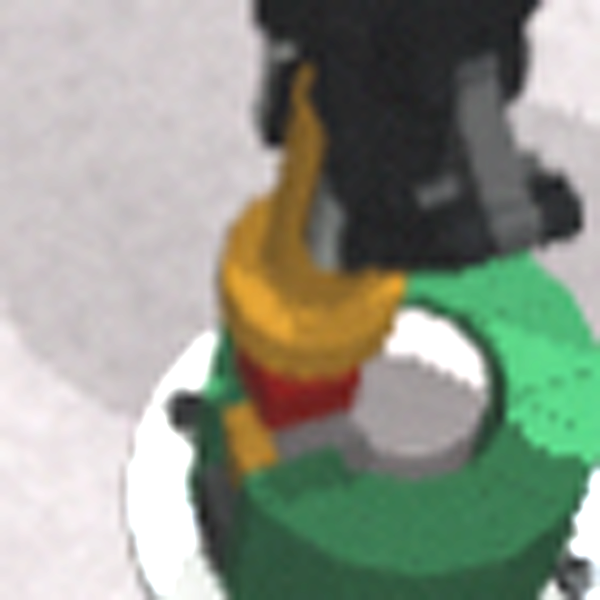

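The upright drift hangs centred over the red head (head at 300,390 in the crop). Its carried reading is −3.5 N, so tight should read about +16 N. I'll start pressing.

{"method": "arm_command", "body": {"motion": "0 0 0 0.2 0.6 5 0.1; 0 0 0 0 0 4 0.1; 0 0 0 0 0 3 0.1; 0 0 0 0 0 1 0.1; 0 0 0 0 0 1 0.1; 0 0 0 0 0 0 0.1; 0 0 0 0 0 0 0.1"}}

```text
t: 19.65
position: [589.4, 201.5, 182.0]
tool_rot: [0.0, 0.126, 0.992, 0.0]
contact_force: [0.4, -0.7, -3.4]
opening: 22.3
grasp_force: 89.2
```

{"method": "arm_command", "body": {"motion": "0 0 0 0 0 0.5 0.1; 0 0 0 0 0 0.5 0.1; 0 0 0 0 0 0.5 0.1; 0 0 0 0 0 0.5 0.1; 0 0 0 0 0 0 0.1"}}

```text
t: 20.15
position: [589.2, 201.5, 179.7]
tool_rot: [-0.0, 0.126, 0.992, -0.0]
contact_force: [0.4, -0.6, -4.2]
opening: 21.5
grasp_force: 89.2
```

{"method": "arm_command", "body": {"motion": "0 0 0 0 0 0.5 0.1; 0 0 0 0 0 0.5 0.1; 0 0 0 0 0 0.5 0.1; 0 0 0 0 0 0.5 0.1; 0 0 0 0 0 0 0.1"}}

```text
t: 20.65
position: [589.2, 201.5, 177.7]
tool_rot: [-0.0, 0.126, 0.992, -0.0]
contact_force: [0.0, 0.1, -3.1]
opening: 22.0
grasp_force: 89.2
```

{"method": "arm_command", "body": {"motion": "0 0 0 0 0 0.5 0.1; 0 0 0 0 0 0.5 0.1; 0 0 0 0 0 0.5 0.1; 0 0 0 0 0 0 0.1"}}

```text
t: 21.05
position: [589.3, 201.5, 176.2]
tool_rot: [-0.0, 0.126, 0.992, 0.0]
contact_force: [0.4, -0.1, -3.0]
opening: 22.0
grasp_force: 89.2
```

{"method": "arm_command", "body": {"motion": "0 0 0 0 0 0.5 0.1; 0 0 0 0 0 0.5 0.1; 0 0 0 0 0 0.5 0.1; 0 0 0 0 0 0.5 0.1; 0 0 0 0 0 0 0.1"}}

```text
t: 21.55
position: [589.4, 201.6, 174.6]
tool_rot: [0.0, 0.126, 0.992, 0.0]
contact_force: [0.4, 0.3, -0.3]
opening: 22.0
grasp_force: 89.2
```

{"method": "arm_command", "body": {"motion": "0 0 0 0 0 0.5 0.1; 0 0 0 0 0 0.5 0.1; 0 0 0 0 0 0.5 0.1; 0 0 0 0 0 0 0.1"}}

```text
t: 21.95
position: [589.5, 201.6, 173.7]
tool_rot: [0.001, 0.126, 0.992, 0.0]
contact_force: [-2.0, 1.1, 4.1]
opening: 22.3
grasp_force: 89.2
```

{"method": "arm_command", "body": {"motion": "0 0 0 0 0 0.3 0.1; 0 0 0 0 0 0.3 0.1; 0 0 0 0 0 0 0.1; 0 0 0 0 0 0 0.1"}}

```text
t: 22.35
position: [589.6, 201.6, 173.2]
tool_rot: [0.001, 0.126, 0.992, 0.0]
contact_force: [-2.1, 0.7, 5.3]
opening: 22.1
grasp_force: 89.3
```

{"method": "arm_command", "body": {"motion": "0 0 0 0 0 0.3 0.1; 0 0 0 0 0 0.3 0.1; 0 0 0 0 0 0 0.1; 0 0 0 0 0 0 0.1"}}

```text
t: 22.75
position: [589.6, 201.6, 173.0]
tool_rot: [0.001, 0.126, 0.992, 0.0]
contact_force: [-2.5, 0.7, 6.8]
opening: 22.3
grasp_force: 89.5
```

{"method": "arm_command", "body": {"motion": "0 0 0 0 0 0 0.1; 0 0 0 0 0 0 0.1"}}

```text
t: 22.95
position: [589.6, 201.6, 172.9]
tool_rot: [0.001, 0.126, 0.992, 0.0]
contact_force: [-2.2, 0.2, 6.8]
opening: 22.0
grasp_force: 89.5
```

{"method": "arm_command", "body": {"motion": "0 0 0 0 0 0.3 0.1; 0 0 0 0 0 0.3 0.1; 0 0 0 0 0 0.3 0.1; 0 0 0 0 0 0 0.1; 0 0 0 0 0 0 0.1"}}

```text
t: 23.45
position: [589.7, 201.6, 172.6]
tool_rot: [0.001, 0.126, 0.992, 0.001]
contact_force: [-2.6, -0.2, 7.9]
opening: 21.9
grasp_force: 89.7
```

{"method": "arm_command", "body": {"motion": "0 0 0 0 0 0 0.1; 0 0 0 0 0 0 0.1"}}

```text
t: 23.65
position: [589.7, 201.6, 172.7]
tool_rot: [0.001, 0.126, 0.992, 0.001]
contact_force: [-2.1, -0.1, 7.9]
opening: 22.0
grasp_force: 89.7
```

{"method": "arm_command", "body": {"motion": "0 0 0 0 0 0.3 0.1; 0 0 0 0 0 0.3 0.1; 0 0 0 0 0 0.3 0.1; 0 0 0 0 0 0 0.1; 0 0 0 0 0 0 0.1"}}

```text
t: 24.15
position: [589.8, 201.6, 172.3]
tool_rot: [0.001, 0.126, 0.992, 0.001]
contact_force: [-3.4, 1.3, 11.6]
opening: 21.9
grasp_force: 90.0
```

```bash
cat > f.py <<'E'
from m import *
f=[]
for i in range(6): imaging.capture('scene'); s=readout.read_state(); f.append(list(s['contact_force'])+list(s['position'])+list(s['ft_torque']))
print(np.mean(f,0).round(3),'push',np.mean(f,0)[2]+3.47,s['opening'],s['t'])
E
python3 f.py
```

```text
[-3.20600e+00  5.20000e-01  1.00860e+01  5.89827e+02  2.01547e+02
  1.72314e+02  2.39000e-01  1.41100e+00  6.00000e-03] push 13.555516654745684 22.424566555025056 24.45
```

{"method": "arm_command", "body": {"motion": "0 0 0 0 0 0.3 0.1; 0 0 0 0 0 0.3 0.1; 0 0 0 0 0 0.3 0.1; 0 0 0 0 0 0 0.1; 0 0 0 0 0 0 0.1"}}

```text
t: 24.95
position: [589.9, 201.6, 172.0]
tool_rot: [0.002, 0.126, 0.992, 0.001]
contact_force: [-4.5, 0.1, 13.1]
opening: 22.1
grasp_force: 90.3
```

```bash
python3 f.py
```

```text
[-4.05100e+00  9.79000e-01  1.18890e+01  5.89930e+02  2.01547e+02
  1.71982e+02  2.46000e-01  1.68400e+00 -1.80000e-02] push 15.359087015924995 22.147182479553468 25.25
```

{"method": "arm_command", "body": {"motion": "0 0 0 0 0 0.3 0.1; 0 0 0 0 0 0.3 0.1; 0 0 0 0 0 0.3 0.1; 0 0 0 0 0 0 0.1; 0 0 0 0 0 0 0.1"}}

```text
t: 25.75
position: [590.0, 201.5, 171.7]
tool_rot: [0.002, 0.126, 0.992, 0.001]
contact_force: [-5.1, 0.8, 14.8]
opening: 22.3
grasp_force: 90.5
```

```bash
python3 f.py
```

```text
[-5.28500e+00  5.11000e-01  1.41930e+01  5.90023e+02  2.01527e+02
  1.71690e+02  2.29000e-01  1.97600e+00  4.00000e-03] push 17.662814974314717 22.272780310027965 26.05
```

{"method": "arm_command", "body": {"motion": "0 0 0 0 0 0.3 0.1; 0 0 0 0 0 0.3 0.1; 0 0 0 0 0 0.2 0.1; 0 0 0 0 0 0 0.1; 0 0 0 0 0 0 0.1"}}

```text
t: 26.55
position: [590.1, 201.5, 171.5]
tool_rot: [0.002, 0.126, 0.992, 0.001]
contact_force: [-6.1, -0.3, 15.5]
opening: 22.1
grasp_force: 90.8
```

```bash
python3 f.py
```

```text
[-5.66600e+00  6.50000e-01  1.61740e+01  5.90138e+02  2.01505e+02
  1.71501e+02  1.65000e-01  2.22100e+00  1.10000e-02] push 19.644217804370154 22.378013868046594 26.85
```

Push is at 19.6 N, so the key is tight. Now I'll lift off.

{"method": "arm_command", "body": {"motion": "0 0 0 0 0 -1 0.1; 0 0 0 0 0 -3 0.1; 0 0 0 0 0 -6 0.1; 0 0 0 0 0 -15 0.1; 0 0 0 0 0 -25 0.1; 0 0 0 0 0 0 0.1; 0 0 0 0 0 0 0.1"}}

```text
t: 27.55
position: [589.4, 201.7, 217.1]
tool_rot: [-0.0, 0.126, 0.992, 0.0]
contact_force: [0.2, -0.2, -3.7]
opening: 22.0
grasp_force: 89.6
```

```bash
python3 f.py; python3 -c "
from m import *
goto([541,-327,90],yaw=75.5)"
```

```text
[-4.00000e-02  1.60000e-02 -4.06100e+00  5.88867e+02  2.01397e+02
  2.15709e+02  1.20000e-02 -6.00000e-03  1.00000e-03] push -0.5909358714372828 21.967118470134942 27.85
pos [589.  201.4 216.2] tool y ang 75.5 zaxis [-1.5e-03 -7.0e-04 -1.0e+00] F [-0.27  0.19 -3.37] open 22.0 89.59191083908081 t 27.85
turn tool z 0.0
shift after turn [ -85.95 -523.41  126.6 ]
```

{"method": "arm_command", "body": {"motion": "0 0 0 -5.37 -32.71 0 0.1; 0 0 0 -5.37 -32.71 0 0.1; 0 0 0 -5.37 -32.71 0 0.1; 0 0 0 -5.37 -32.71 0 0.1; 0 0 0 -5.37 -32.71 0 0.1; 0 0 0 -5.37 -32.71 0 0.1; 0 0 0 -5.37 -32.71 0 0.1; 0 0 0 -5.37 -32.71 0 0.1; 0 0 0 -5.37 -32.71 0 0.1; 0 0 0 -5.37 -32.71 0 0.1; 0 0 0 -5.37 -32.71 0 0.1; 0 0 0 -5.37 -32.71 0 0.1; 0 0 0 -5.37 -32.71 0 0.1; 0 0 0 -5.37 -32.71 0 0.1; 0 0 0 -5.37 -32.71 0 0.1; 0 0 0 -5.37 -32.71 0 0.1; 0 0 0 0 0 40 0.1; 0 0 0 0 0 40 0.1; 0 0 0 0 0 40 0.1; 0 0 0 0 0 20 0.1"}}

```text
t: 29.85
position: [539.2, -325.8, 71.8]
tool_rot: [-0.003, 0.127, 0.992, 0.001]
contact_force: [0.3, 0.8, -4.3]
opening: 21.9
grasp_force: 89.4
```

{"method": "arm_command", "body": {"motion": "0 0 0 0 0 8 0.1; 0 0 0 0 0 4 0.1; 0 0 0 0 0 0 0.1; 0 0 0 0 0 0 0.1"}}

```text
t: 30.25
position: [542.4, -327.1, 67.1]
tool_rot: [0.001, 0.126, 0.992, -0.0]
contact_force: [0.4, -0.7, -3.8]
opening: 22.4
grasp_force: 89.4
```

{"method": "arm_command", "body": {"motion": "0 0 0 0 0 2 0.1; 0 0 0 0 0 2 0.1; 0 0 0 0 0 0 0.1; 0 0 0 0 0 0 0.1; 0 0 0 0 0 0 0.1"}}

```text
t: 30.75
position: [541.5, -326.7, 61.3]
tool_rot: [0.0, 0.126, 0.992, 0.0]
contact_force: [-0.5, -0.1, -3.7]
opening: 22.4
grasp_force: 89.4
```

{"method": "arm_command", "body": {"motion": "0 0 0 0 0 1 0.1; 0 0 0 0 0 1 0.1; 0 0 0 0 0 1 0.1; 0 0 0 0 0 0 0.1; 0 0 0 0 0 0 0.1"}}

```text
t: 31.25
position: [541.4, -326.7, 58.1]
tool_rot: [-0.0, 0.126, 0.992, 0.0]
contact_force: [-0.1, -0.1, -3.8]
opening: 22.2
grasp_force: 89.4
```

{"method": "arm_command", "body": {"motion": "0 0 0 0 0 0.6 0.1; 0 0 0 0 0 0.6 0.1; 0 0 0 0 0 0.6 0.1; 0 0 0 0 0 0 0.1; 0 0 0 0 0 0 0.1"}}

```text
t: 31.75
position: [541.7, -326.9, 57.4]
tool_rot: [0.0, 0.126, 0.992, -0.0]
contact_force: [-2.1, 2.0, 5.0]
opening: 21.9
grasp_force: 90.1
```

{"method": "arm_command", "body": {"motion": "0 0 0 0 0 0 0.3; 0 0 0 0 0 0 0.4; 0 0 0 0 0 0 0.5; 0 0 0 0 0 0 0.6; 0 0 0 0 0 0 0.6; 0 0 0 0 0 0 0.6; 0 0 0 0 0 -10 0.6; 0 0 0 0 0 -20 0.6; 0 0 0 0 0 -30 0.6; 0 0 0 0 0 -40 0.6; 0 0 0 0 0 -40 0.6; 0 0 0 -25 0 0 0.6; 0 0 0 -40 0 0 0.6; 0 0 0 -40 0 0 0.6; 0 0 0 -40 0 0 0.6; 0 0 0 0 0 0 0.6; 0 0 0 0 0 0 0.6", "newtons": 20}}

```text
t: 33.45
position: [682.3, -363.0, 193.9]
tool_rot: [-0.002, 0.126, 0.992, 0.0]
contact_force: [-0.2, -0.4, 0.1]
opening: 51.1
grasp_force: 0.0
```

```bash
python3 -c "
from m import *
a=cap('scene','e');b=cap('top','et')
S=lambda i,x,y:cv2.convertScaleAbs(cv2.resize(i[y-30:y+30,x-27:x+27],(270,300),interpolation=cv2.INTER_CUBIC),alpha=1.5)
cv2.imwrite('pics/end.png',np.vstack([np.hstack([S(a['frame'],366,262),S(a['frame'],256,108)]),np.hstack([S(b['frame'],257,198),S(b['frame'],455,212)])]))
print(readout.read_state()['position'])"
```

```text
[ 681.50105924 -363.2486329   198.01969585]
```

View pics/end.png

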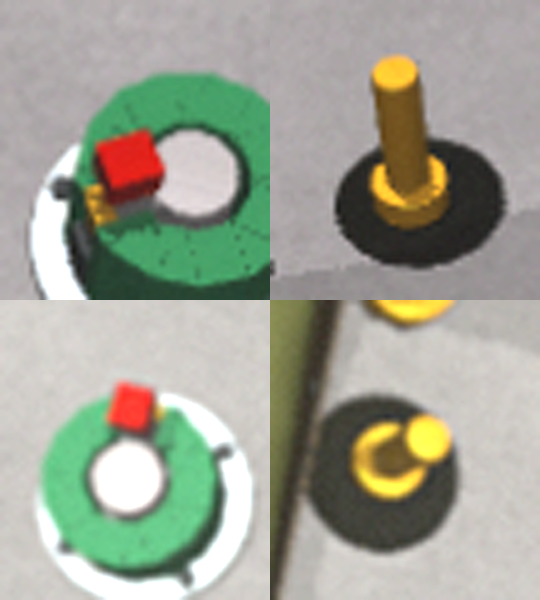

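The drift stands upright on the mat and the key is seated in the keyway, with the gripper clear.

```bash
python3 -c "
from bench import bot
print(bot.close_job())"
```

```text
the job is handed in; nothing more can be done
None
```

I've handed the job in: the key is pressed home at about 19.6 N, inside the 18–21 N tight range, and the drift stands upright on its mat, at about 33.5 s on the robot's clock.

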